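# Shut the tagged cooling valve under the sliding cover

## Task

On the toolroom bench is a cooling-water manifold whose valve bay is hidden by a loose cover plate: push the cover along its guides, off the valve bay and all the way over the closed deck, without lifting it. Then push the valve handle that ends in a round disc until it is fully shut, straight across its pipe, leaving the other handle and the things around the manifold alone. Use the fingertips only to push: nothing needs gripping and nothing is to be lifted; finish clear of everything.

Things in the scene. Friction and masses are not known exactly. Their poses are not given: they have to be found in the camera images.
- housing: Grey fixed housing, 188 (x) x 565 (y) x 75 mm high; origin on the bench, z up. Valve bay: open pocket x -75..75, y 0..260, floor 12 mm up. Closed deck: y -285..0. Rim and deck top 75 mm above the bench; steel guide lips to 84 mm along both long edges (inner faces x = -86, 86) and both ends (inner faces y = 272, -277).
- cover: Loose aluminium plate 166 x 270 x 6 mm, 0.6 kg, flat on the rim between the lips, 3 mm play either side. Origin: centre of underside, axes as the housing's. Across its middle a dark steel rib 70 (x) x 10 (y) mm stands 24 mm above the plate. Origin starts at housing y = 105..135 mm (over the bay); fully aside, against the end lip, it is at y = -142 mm. Sliding takes 2 to 6 N.
- disc_handle (a joint): Turn of the handle to be shut, rad: 0 = open (along its pipe, pointing to the housing's -x), 1.57 = fully shut at its stop (pointing to the housing's +y). Swings level, clockwise seen from above, stays where left, takes about 0.12 N m (2 to 3 N at the disc). Starts between 0 and 0.3.
- disc_end (a point): Centre of the round disc (30 mm across, 10 mm thick) at the end of the handle to be shut, 60 mm from the pivot, 56 mm above the bench. A steel bar 10 mm wide and 8 mm thick joins it to a 26 mm hub.
- disc_valve: Brass valve of that handle, on a 20 mm pipe along the housing's x; origin on the bench straight below the handle's pivot, axes as the housing's. The pivot is at housing x = 30 mm and y = 70 or 170 mm; the other valve is at the other of the two places.
- plain_end (a point): Point 60 mm from the pivot on the other handle, which is to be left alone: same steel bar, 10 mm wide, ending square 75 mm from its pivot, without a disc; 56 mm above the bench. It too starts open within 0.3 rad and swings the same way.
- pillar: Bystander: upright steel guide pillar, 34 mm across, 75 mm high, behind the housing. Origin at the centre of its underside.
- spray: Bystander: spray can 52 mm across, 150 mm high, behind the deck. Origin at the centre of its underside.
- insert: Bystander: steel mould insert 70 x 60 x 40 mm with three holes, beyond the valve bay's end. Origin at the centre of its underside.
- driver: Bystander: screwdriver lying in front of the deck. Origin on its underside.

How it is judged:
By the outcome, as a careful person would: the job done as asked, in the order asked, and still so for the second after the job is handed in, with the robot touching nothing.
It also fails if it takes over 51 s, if anything falls off the work surface, if the arm or the gripper's body presses on something with over 40 N, if the wrist force passes 120 N, or if a joint passes its speed limit or range.

## Robot

A 7-joint arm with a two-finger parallel gripper is mounted at the origin on the work surface. World frame = base frame: x ahead of the robot, y to its left, z up, the work surface at z = 0. Lengths are in mm, angles in rad, forces in N, time in s.
With the tool pointing down it reaches from about 425 to 800 mm from the base axis. Payload 8.3 kg.
Tool frame: the origin (TCP) lies midway between the tips of the shut fingers; the grasp point (between the pads) lies 19 mm behind it; z points along the fingers, y is the line along which they close (so a half turn about z gives the same grasp; the last joint's range is limited). The gripper opens to 85 mm and grips with 20 to 120 N. Pads are 22 mm wide; open, the fingers measure 114 mm over their backs; the gripper's body (76 mm by 85 mm) begins 54 mm behind the grasp point. The pads swing forward as they close: fully open they stand 13 mm farther back than shut.
Start: joints at [1.113, 0.383, 0.016, 1.37, -0.006, 1.388, -0.046], TCP at [240.424, -576.888, 231.279] pointing down, gripper open.
Joint ranges: [-2.95, 2.95], [-0.25, 2.06], [-1.52, 1.56], [0.18, 2.33], [-1.44, 4.58], [0.02, 2.06], [-3.01, 3.01]. Speed limits (rad/s): [2.39, 2.39, 3.01, 3.01, 3.14, 3.14, 3.14].

## Interface

Orientations are given as a unit quaternion [w, x, y, z].
In Python, from cell import r gives the robot as it stands.
- The arm moves only by the tool jog_arm, never from a script. Its argument "moves" is a list of rows, each an object with "xyz": the shift along the tool's x, y, z in mm, a list of three; "spin": the turn about the tool's z in degrees. A call has 1 to 8 rows; each row is the pose to reach, as a shift and turn from the pose commanded when the call began, along the tool's axes at that moment; what a row does not reach only later rows make up. A row lasts 1/10 s, in which the tool goes at most 50 mm and 8.59 degrees, less where a joint would pass 70% of its speed; a pose out of reach is approached as far as the arm can. A call with a gripper value outside its range is refused whole. "fingers" is the closure, from -1 (fully open) to 1 (shut), so that 0 is half open, set as the call begins (left out, the last holds). The fingers move at their own pace and stop on an object; the grip force is fixed at half the most. Time passes only in rows, so rows that repeat a pose let the fingers close. It gives the time, the measured TCP pose, the force, the opening and the grip force at its end, in the units of the state.
- r.sense(): the state, without advancing time (a new reading comes with each control period).
- r.grab_frame(name): name is "scene" or "top" or "wrist"; returns a dict with "frame" (480x640x3 uint8, red, green, blue), "fovy" (degrees; the focal length in pixels is half the picture's height over the tangent of half this angle, whatever the lens; pixels are square), "cx", "cy" (the principal point, pixels), "world_from_camera" (4x4, takes a point from camera to world coordinates); the wrist camera has in their place "mount" (4x4, takes a point from camera to tool coordinates, whose origin is the TCP and whose axes are the flange's). Camera axes: x right, y down, z forward; pixel columns grow to the right and rows downward; lengths in mm; the calibration is good to about 2 mm. A picture is of the moment at which its call begins: read the wrist's pose just before it. There is no depth.
- r.sign_off(): hands the job in; it is judged then, once.
The state is a dict: "t": time; "joint_pos": joint angles; "joint_vel": joint speeds; "joint_efforts": joint torques, N m; "eef_pos": TCP position; "ee_rot": TCP orientation; "wrist_force": force on the tool from outside, world axes, zero at the start; "moment": the same for the moment, N m; "opening": finger opening in mm; "grasp_force": force on a finger pad.
Only numpy, scipy, OpenCV 4.12 (cv2) and the standard library are available. Lean on these libraries where they do the work, as an engineer would, in place of code of your own. Each camera call takes 0.05 s, during which the arm holds its last target. There are 200 camera calls.

## Working session

There is one attempt and no reset: what is moved stays moved. The work goes in short steps, Python scripts to look and compute and a tool call to move; the robot and the scene stay as the last step left them, time stands still between calls to the robot, and variables do not carry over. Pictures are saved under pics/ and viewed, at most 10 in all, crops included, and the job is handed in when it is done.

Besides the shell and the picture viewer there is one more tool, called after "Request:" as name(argument=value, ...), one argument or row to a line, values as JSON. jog_arm: Moves the arm, as the interface text tells. Its arguments: {"type":"object","properties":{"moves":{"type":"array"},"fingers":{"type":"number"}},"required":["moves"]}

```bash
mkdir -p pics
cat > h.py <<'E'
from cell import r
import numpy as np, cv2
from scipy.spatial.transform import Rotation as R
def snap(n,f):
    s=r.sense(); d=r.grab_frame(n); cv2.imwrite('pics/'+f,d['frame'][:,:,::-1])
    if n=='wrist':
        T=np.eye(4); q=s['ee_rot']; T[:3,:3]=R.from_quat([q[1],q[2],q[3],q[0]]).as_matrix(); T[:3,3]=s['eef_pos']
        W=T@np.array(d['mount'])
    else: W=np.array(d['world_from_camera'])
    np.savez('pics/'+f+'.npz',W=W,k=[d['fovy'],d['cx'],d['cy']])
def px(f,u,v,z):
    a=np.load('pics/'+f+'.npz'); W=a['W']; fo,cx,cy=a['k']; F=240/np.tan(np.radians(fo)/2)
    d=W[:3,:3]@[(u-cx)/F,(v-cy)/F,1]; o=W[:3,3]
    return (o+d*(z-o[2])/d[2]).round(1)
def proj(f,p):
    a=np.load('pics/'+f+'.npz'); W=a['W']; fo,cx,cy=a['k']; F=240/np.tan(np.radians(fo)/2)
    c=W[:3,:3].T@(np.array(p)-W[:3,3]); return (F*c[:2]/c[2]+[cx,cy]).round(1)
E
python3 -c "
from h import *
snap('top','top0.png');snap('scene','sc0.png')
s=r.sense();print(s)
print(np.load('pics/top0.png.npz')['W'],np.load('pics/top0.png.npz')['k'])"
```

```text
{'t': 0.1, 'joint_pos': array([ 1.11310492,  0.38414015,  0.01638209,  1.37099747, -0.00632522,
        1.388194  , -0.04647945]), 'joint_vel': array([-0.00181505, -0.00079339, -0.00069522, -0.00411583, -0.00116117,
       -0.00138629, -0.00061771]), 'joint_efforts': array([ 3.56629309e-03, -6.29127932e+01,  8.47942382e-01, -3.72754204e+01,
        1.69318216e-02,  1.04625369e-02, -2.49200843e-05]), 'eef_pos': array([ 240.26024326, -576.50996254,  230.41095355]), 'ee_rot': array([-8.28957274e-04,  9.80573124e-01,  1.96152066e-01, -1.65614307e-04]), 'wrist_force': array([0.36607208, 0.06659796, 0.0560751 ]), 'moment': array([ 0.06869581,  0.00460309, -0.0068281 ]), 'grasp_force': 0.0, 'opening': 85.64846637622772}
[[-1.63749019e-02 -9.97188220e-01  7.31267220e-02  4.59857004e+02]
 [-9.99529626e-01  1.82222756e-02  2.46673026e-02  2.10193516e+01]
 [-2.59304788e-02 -7.26884005e-02 -9.97017556e-01  1.16494001e+03]
 [ 0.00000000e+00  0.00000000e+00  0.00000000e+00  1.00000000e+00]] [ 55.5524123  317.73060622 247.36058204]
```

View pics/top0.png

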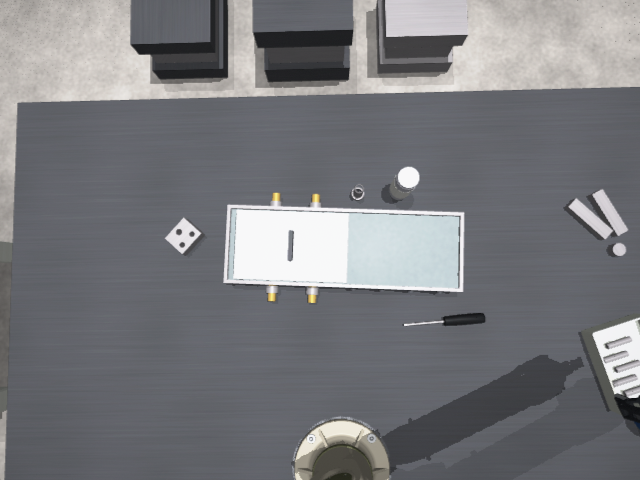

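View pics/sc0.png

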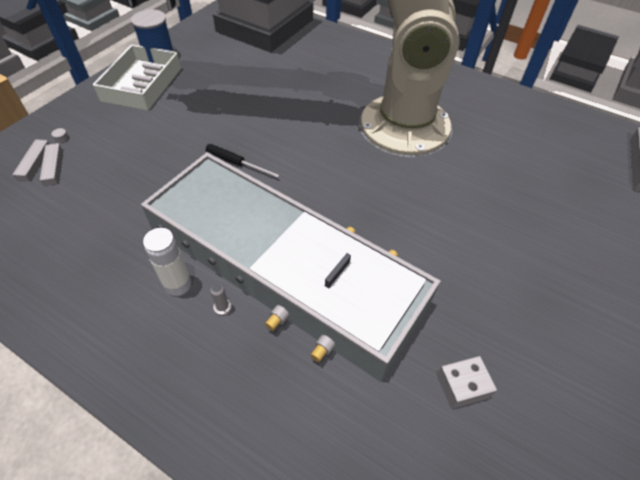

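The top view shows the housing with its bay on the left (world +y), corners near (229,205), (464,212), (463,291), (224,284). The rib is at (291,246), and housing x points away from the robot. I'll enlarge it for accuracy.

```bash
python3 -c "
import cv2
a=cv2.imread('pics/top0.png')[190:310,215:475];cv2.imwrite('pics/c0.png',cv2.resize(a,None,fx=3,fy=3,interpolation=cv2.INTER_CUBIC))
from h import *
for p in [(229,205),(464,212),(463,291),(224,284)]: print(px('top0.png',*p,84))
for p in [(291,231),(290,261)]: print(px('top0.png',*p,105))
for p in [(183,237),(358,200),(400,198),(404,324),(485,318)]: print(px('top0.png',*p,0))
"
```

```text
[645.3 259.8  84. ]
[ 616.9 -300.8   84. ]
[ 430.4 -291.1   84. ]
[455.9 272.1  84. ]
[577.2 109.3 105. ]
[506.9 112.4 105. ]
[578.6 398.2   0. ]
[665.8 -56.    0. ]
[ 668.7 -163.9    0. ]
[ 347.6 -164.5    0. ]
[ 359.7 -367.5    0. ]
```

View pics/c0.png

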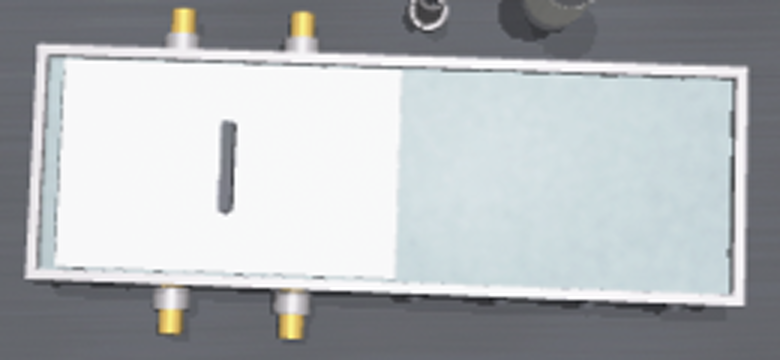

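```bash
cat >> h.py <<'E'
def fit(H,P):
    H=np.array(H,float);P=np.array(P)[:,:2]; a=H-H.mean(0);b=P-P.mean(0)
    th=np.arctan2((a[:,0]*b[:,1]-a[:,1]*b[:,0]).sum(),(a*b).sum()); c,s=np.cos(th),np.sin(th)
    M=np.array([[c,-s],[s,c]]); o=P.mean(0)-M@H.mean(0); print('th',th,'o',o,'res',(H@M.T+o-P).round(1).tolist()); return th,o
E
python3 -c "
from h import *
c=[(38,45),(748,68),(744,305),(25,279)]
P=[px('top0.png',214.67+x/3,189.67+y/3,84) for x,y in c]
th,o=fit([(94,280),(94,-285),(-94,-285),(-94,280)],P)
M=R.from_euler('z',th).as_matrix()[:2,:2]
f=lambda p:((np.array(p)[:2]-o)@M).round(1)
for p in [(228,121),(225,212)]: q=px('top0.png',214.67+p[0]/3,189.67+p[1]/3,105);print('rib',q,f(q))
q=px('top0.png',214.67+400/3,189.67+170/3,81);print('edge',f(q))
for n,p in dict(ins=(183,237),pil=(358,200),spray=(400,198),d1=(404,324),d2=(485,318)).items(): print(n,f(px('top0.png',*p,0)))
H=lambda x,y:(M@[x,y]+o).round(1)
print('push start',H(0,160),'end',H(0,-137), 'valves',H(30,70),H(30,170), np.degrees(th))
print(R.from_quat([.9806,.19615,0,0]).as_matrix().round(3))
"
```

```text
th -0.05309316238013365 o [537.88267055 -10.67852278] res [[0.4, 0.1], [0.5, 0.4], [-0.7, 0.0], [-0.2, -0.6]]
rib [579.5 110.  105. ] [ 35.2 122.7]
rib [508.5 113.2 105. ] [-35.9 122.1]
edge [  3.3 -13.5]
ins [ 19.  410.5]
pil [130.1 -38.5]
spray [ 138.8 -146.1]
d1 [-181.9 -163.7]
d2 [-159.  -365.8]
push start [546.4 149.1] end [ 530.6 -147.5] valves [571.6  57.6] [576.9 157.5] -3.042014125384415
[[ 0.923  0.385  0.   ]
 [ 0.385 -0.923  0.   ]
 [ 0.     0.    -1.   ]]
```

Good fit: the residual is under 1 mm, the rib comes out 71 mm long, and the cover is at y ≈ 122. Next I'll go above the start of the push with the fingers shut.

Request:
jog_arm(
  moves=[
    {"xyz": [35, -35, 0], "spin": 0},
    {"xyz": [70, -70, 0], "spin": 0},
    {"xyz": [105, -105, 0], "spin": 0},
    {"xyz": [140, -140, 0], "spin": 0},
    {"xyz": [175, -175, 0], "spin": 0},
    {"xyz": [210, -210, 0], "spin": 0},
    {"xyz": [245, -245, 0], "spin": 0},
    {"xyz": [282, -278, 0], "spin": 0},
  ],
  fingers=1,
)

```text
t: 0.9
eef_pos: [393.8, -209.8, 231.2]
ee_rot: [0.0, 0.981, 0.196, -0.0]
wrist_force: [1.0, -0.1, -0.3]
opening: 0.4
grasp_force: 0.0
```

Request:
jog_arm(
  moves=[
    {"xyz": [35, -35, 0], "spin": 4},
    {"xyz": [70, -70, 0], "spin": 8},
    {"xyz": [105, -105, 0], "spin": 12},
    {"xyz": [140, -140, 0], "spin": 16},
    {"xyz": [175, -175, 0], "spin": 20},
    {"xyz": [210, -210, 0], "spin": 24},
    {"xyz": [245, -245, 0], "spin": 25.6},
    {"xyz": [282, -279, 0], "spin": 25.6},
  ],
)

```text
t: 1.7
eef_pos: [546.9, 155.7, 231.2]
ee_rot: [0.0, 1.0, -0.027, -0.0]
wrist_force: [1.3, 0.0, -0.0]
opening: -0.2
grasp_force: 0.0
```

Request:
jog_arm(
  moves=[
    {"xyz": [0, 0, 0], "spin": 0},
    {"xyz": [0, 0, 0], "spin": 0},
    {"xyz": [0, 0, 0], "spin": 0},
  ],
)

```text
t: 2.0
eef_pos: [546.5, 152.7, 230.9]
ee_rot: [0.0, 1.0, -0.027, -0.0]
wrist_force: [0.2, -1.3, 0.2]
opening: 0.0
grasp_force: 0.0
```

```bash
cat >> h.py <<'E'
TH=-0.0531;O=np.array([537.9,-10.7])
def state():
    s=r.sense();q=s['ee_rot'];A=R.from_quat([q[1],q[2],q[3],q[0]]).as_matrix();p=s['eef_pos']
    c,n=np.cos(TH),np.sin(TH);M=np.array([[c,-n],[n,c]])
    print('t',round(s['t'],2),'H',((p[:2]-O)@M).round(1),'z',p[2].round(1),'toolx rel housing deg',np.degrees(np.arctan2(A[1,0],A[0,0])-TH).round(2),'F_H',(s['wrist_force'][:2]@M).round(1),s['wrist_force'][2].round(1),'op',round(s['opening'],1),'tilt',A[:,2].round(3))
E
python3 -c "
from h import *
state();snap('wrist','w0.png')"
```

```text
t 2.0 H [ -0.  163.6] z 230.9 toolx rel housing deg -0.01 F_H [ 0.3 -1.3] 0.2 op 0.0 tilt [-0.001 -0.001 -1.   ]
```

View pics/w0.png

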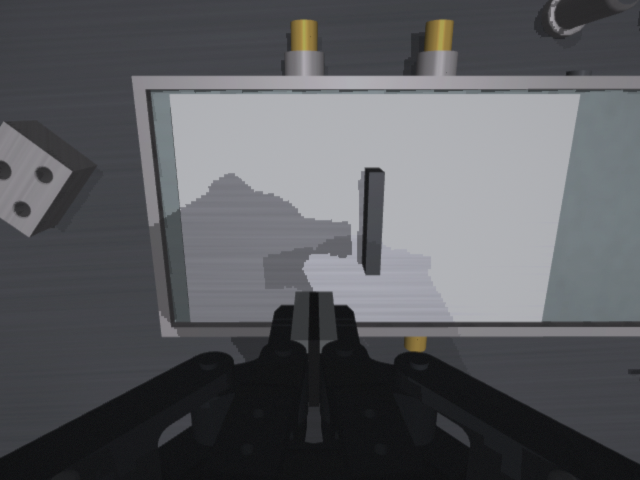

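The wrist view shows the rib top from (375,170) to (372,274) and the housing's outer corner at (134,77). I'll check both against the model.

```bash
python3 -c "
from h import *
c,n=np.cos(TH),np.sin(TH);M=np.array([[c,-n],[n,c]])
for u,v,z in [(134,77,84),(162,336,84),(375,170,105),(372,274,105),(572,94,81)]: q=px('w0.png',u,v,z);print(q,((q[:2]-O)@M).round(1))
print(px('w0.png',314,292,0))"
```

```text
[646.4 262.6  84. ] [ 93.8 278.7]
[460.1 273.8  84. ] [-92.8 280. ]
[581.4 111.7 105. ] [ 36.9 124.5]
[510.9 114.6 105. ] [-33.6 123.7]
[620.7 -21.4  81. ] [83.3 -6.3]
[453.  157.1   0. ]
```

Agreement is within 2 mm. Descend to z ≈ 89.

Request:
jog_arm(
  moves=[
    {"xyz": [0, 0, 40], "spin": 0},
    {"xyz": [0, 0, 80], "spin": 0},
    {"xyz": [0, 0, 115], "spin": 0},
    {"xyz": [0, 0, 135], "spin": 0},
    {"xyz": [0, 0, 142], "spin": 0},
    {"xyz": [0, 0, 142], "spin": 0},
    {"xyz": [0, 0, 142], "spin": 0},
  ],
)

```text
t: 2.75
eef_pos: [547.6, 153.6, 90.9]
ee_rot: [-0.0, 1.0, -0.027, 0.001]
wrist_force: [0.1, -0.1, 1.2]
opening: -0.3
grasp_force: 0.0
```

Request:
jog_arm(
  moves=[
    {"xyz": [0, 4, 0], "spin": 0},
    {"xyz": [0, 8, 0], "spin": 0},
    {"xyz": [0, 12, 0], "spin": 0},
    {"xyz": [0, 16, 0], "spin": 0},
    {"xyz": [0, 20, 0], "spin": 0},
    {"xyz": [0, 24, 0], "spin": 0},
    {"xyz": [0, 28, 0], "spin": 0},
    {"xyz": [0, 32, 0], "spin": 0},
  ],
)

```text
t: 3.55
eef_pos: [544.9, 122.7, 89.4]
ee_rot: [-0.001, 1.0, -0.025, 0.0]
wrist_force: [0.0, 2.7, -0.8]
opening: 0.3
grasp_force: 1.8
```

```bash
python3 -c "
from h import *
state()"
```

```text
t 3.55 H [-1.000e-01  1.336e+02] z 89.4 toolx rel housing deg 0.12 F_H [-0.1  2.7] -0.8 op 0.3 tilt [ 0.     0.001 -1.   ]
```

Contact at about 3 N; pushing on at a steady pace.

Request:
jog_arm(
  moves=[
    {"xyz": [0, 10, 0], "spin": 0},
    {"xyz": [0, 20, 0], "spin": 0},
    {"xyz": [0, 30, 0], "spin": 0},
    {"xyz": [0, 40, 0], "spin": 0},
    {"xyz": [0, 50, 0], "spin": 0},
    {"xyz": [0, 60, 0], "spin": 0},
    {"xyz": [0, 70, 0], "spin": 0},
    {"xyz": [0, 80, 0], "spin": 0},
  ],
)

```text
t: 4.35
eef_pos: [540.8, 41.3, 89.4]
ee_rot: [-0.0, 1.0, -0.026, 0.0]
wrist_force: [0.8, 5.0, -0.1]
opening: 0.0
grasp_force: 2.1
```

Request:
jog_arm(
  moves=[
    {"xyz": [0, 10, 0], "spin": 0},
    {"xyz": [0, 20, 0], "spin": 0},
    {"xyz": [0, 30, 0], "spin": 0},
    {"xyz": [0, 40, 0], "spin": 0},
    {"xyz": [0, 50, 0], "spin": 0},
    {"xyz": [0, 60, 0], "spin": 0},
    {"xyz": [0, 70, 0], "spin": 0},
    {"xyz": [0, 80, 0], "spin": 0},
  ],
)

```text
t: 5.15
eef_pos: [536.7, -38.5, 89.4]
ee_rot: [-0.0, 1.0, -0.026, 0.0]
wrist_force: [-0.5, 5.1, 1.9]
opening: -0.4
grasp_force: 2.4
```

```bash
python3 -c "
from h import *
state();snap('wrist','w1.png')"
```

```text
t 5.15 H [  0.2 -27.8] z 89.4 toolx rel housing deg 0.07 F_H [-0.8  5. ] 1.9 op -0.4 tilt [ 0.  0. -1.]
```

View pics/w1.png

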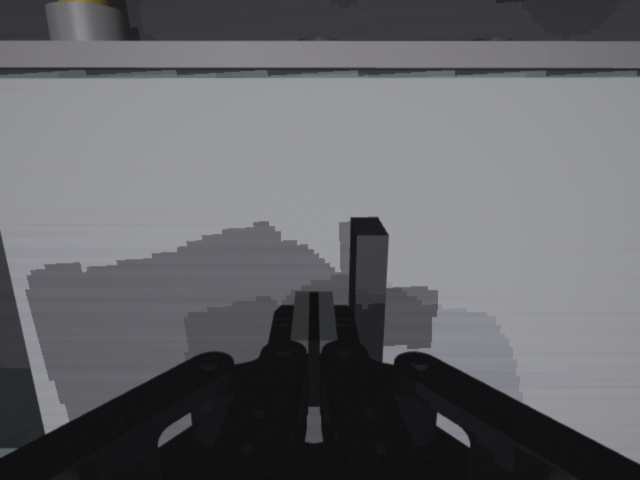

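The rib (356–387, 235) sits just ahead of the fingers and the cover is following straight. Work out how far is left.

```bash
python3 -c "
from h import *
c,n=np.cos(TH),np.sin(TH);M=np.array([[c,-n],[n,c]])
for u,v,z in [(354,235,105),(387,235,105),(0,235,81)]: q=px('w1.png',u,v,z);print(((q[:2]-O)@M).round(1))"
```

```text
[ 35.8 -40.5]
[ 35.9 -50.9]
[28.7 88.8]
```

Request:
jog_arm(
  moves=[
    {"xyz": [0, 12, 0], "spin": 0},
    {"xyz": [0, 24, 0], "spin": 0},
    {"xyz": [0, 36, 0], "spin": 0},
    {"xyz": [0, 48, 0], "spin": 0},
    {"xyz": [0, 60, 0], "spin": 0},
    {"xyz": [0, 72, 0], "spin": 0},
    {"xyz": [0, 80, 0], "spin": 0},
    {"xyz": [0, 84, 0], "spin": 0},
  ],
)

```text
t: 6.0
eef_pos: [532.2, -122.9, 89.3]
ee_rot: [0.0, 1.0, -0.027, -0.0]
wrist_force: [-0.4, 4.6, 2.0]
opening: 0.1
grasp_force: 2.4
```

Request:
jog_arm(
  moves=[
    {"xyz": [0, 1, 0], "spin": 0},
    {"xyz": [0, 2, 0], "spin": 0},
    {"xyz": [0, 3, 0], "spin": 0},
    {"xyz": [0, 4, 0], "spin": 0},
    {"xyz": [0, 5, 0], "spin": 0},
    {"xyz": [0, 6, 0], "spin": 0},
    {"xyz": [0, 7, 0], "spin": 0},
    {"xyz": [0, 8, 0], "spin": 0},
  ],
)

```text
t: 6.8
eef_pos: [531.9, -129.7, 89.3]
ee_rot: [-0.0, 1.0, -0.026, -0.0]
wrist_force: [0.8, 4.5, 1.1]
opening: 0.1
grasp_force: 2.2
```

Request:
jog_arm(
  moves=[
    {"xyz": [0, 1, 0], "spin": 0},
    {"xyz": [0, 2, 0], "spin": 0},
    {"xyz": [0, 3, 0], "spin": 0},
  ],
)

```text
t: 7.1
eef_pos: [531.7, -132.7, 89.3]
ee_rot: [-0.0, 1.0, -0.026, -0.0]
wrist_force: [-0.6, 4.6, 1.1]
opening: 0.1
grasp_force: 2.2
```

```bash
python3 -c "
from h import *
state()"
```

```text
t 7.1 H [   0.3 -122.2] z 89.3 toolx rel housing deg 0.06 F_H [-0.8  4.6] 1.1 op 0.1 tilt [-0.  0. -1.]
```

Not at the lip yet.

Request:
jog_arm(
  moves=[
    {"xyz": [0, 0.7, 0], "spin": 0},
    {"xyz": [0, 1.4, 0], "spin": 0},
    {"xyz": [0, 2, 0], "spin": 0},
  ],
)

```text
t: 7.4
eef_pos: [531.7, -133.3, 89.3]
ee_rot: [-0.001, 1.0, -0.025, -0.0]
wrist_force: [0.2, 9.4, 1.9]
opening: -0.2
grasp_force: 4.5
```

Request:
jog_arm(
  moves=[
    {"xyz": [0, 0.7, 0], "spin": 0},
    {"xyz": [0, 1.4, 0], "spin": 0},
    {"xyz": [0, 2, 0], "spin": 0},
  ],
)

```text
t: 7.7
eef_pos: [531.9, -133.6, 89.3]
ee_rot: [-0.002, 1.0, -0.025, 0.0]
wrist_force: [1.0, 12.5, 2.2]
opening: 0.4
grasp_force: 6.6
```

The force is rising with no further travel, so the cover is against the end lip. I'll back off, rise, and look into the bay.

Request:
jog_arm(
  moves=[
    {"xyz": [0, -10, 0], "spin": 0},
    {"xyz": [0, -22, 0], "spin": 0},
    {"xyz": [0, -22, -40], "spin": 0},
    {"xyz": [0, -40, -80], "spin": 0},
    {"xyz": [0, -85, -110], "spin": 0},
    {"xyz": [0, -130, -130], "spin": 0},
    {"xyz": [0, -175, -140], "spin": 0},
    {"xyz": [0, -215, -142], "spin": 0},
  ],
)

```text
t: 8.5
eef_pos: [543.3, 80.7, 233.6]
ee_rot: [0.0, 1.0, -0.026, 0.002]
wrist_force: [0.2, 0.7, -0.1]
opening: 0.1
grasp_force: 0.0
```

Request:
jog_arm(
  moves=[
    {"xyz": [0, -20, 0], "spin": 0},
    {"xyz": [0, -31, 0], "spin": 0},
    {"xyz": [0, -31, 0], "spin": 0},
    {"xyz": [0, -31, 0], "spin": 0},
  ],
)

```text
t: 8.9
eef_pos: [544.5, 107.3, 231.0]
ee_rot: [0.001, 1.0, -0.027, -0.0]
wrist_force: [0.2, -0.7, -0.4]
opening: -0.1
grasp_force: 0.0
```

```bash
python3 -c "
from h import *
state();snap('wrist','w2.png');snap('top','top2.png')
a=cv2.imread('pics/top2.png')[190:310,215:475];cv2.imwrite('pics/c2.png',cv2.resize(a,None,fx=3,fy=3,interpolation=cv2.INTER_CUBIC))"
```

```text
t 8.9 H [  0.3 118.1] z 231.0 toolx rel housing deg -0.04 F_H [ 0.2 -0.7] -0.4 op -0.1 tilt [-0.    -0.001 -1.   ]
```

View pics/w2.png

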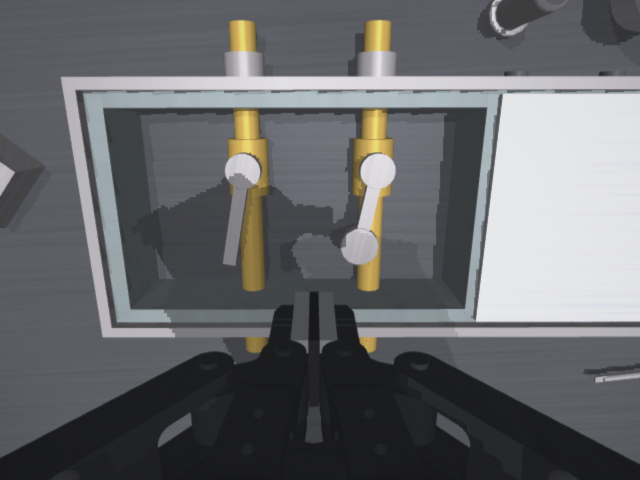

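View pics/c2.png

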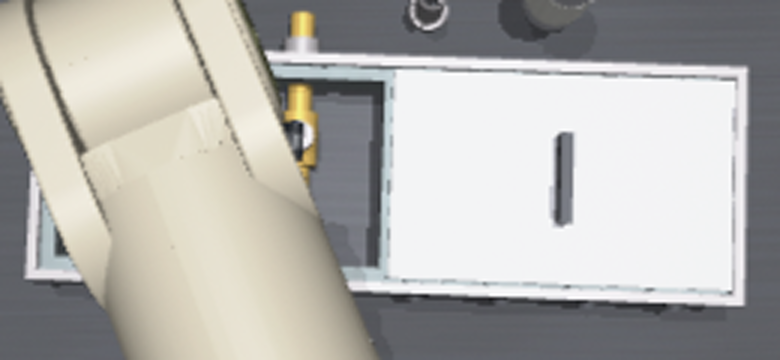

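The disc handle is the valve at y = 70: hub (378,171), disc (360,246). The plain handle is at y = 170, with its end at (230,264). The cover has its rib at crop (565,178) and is up against the right lip.

```bash
python3 -c "
from h import *
c,n=np.cos(TH),np.sin(TH);M=np.array([[c,-n],[n,c]])
for k,u,v,z in [('hub',378,171,62),('disc',360,246,61),('hub2',243,171,62),('plain',230,264,60),('edge',486,205,81)]: q=px('w2.png',u,v,z);print(k,((q[:2]-O)@M).round(1))
q=px('top2.png',214.67+565/3,189.67+178/3,105);print('rib',((q[:2]-O)@M).round(1))"
```

```text
hub [30.8 70.5]
disc [-27.4  82. ]
hub2 [ 31.  169.8]
plain [-42.4 184. ]
edge [ 9.3 -3.9]
rib [  -0.3 -140.2]
```

```bash
python3 -c "
from h import *
print(r.sense()['joint_pos'].round(2))
def tcp(p,d): return np.array([30-60*np.cos(p)-d*np.sin(p),70+60*np.sin(p)-d*np.cos(p)])
b=np.radians(11);s=tcp(.19,40);print('start',s)
# tool x,y axes in housing at spin b (clockwise): 
X=np.array([np.cos(b),-np.sin(b)]);Y=np.array([-np.sin(b),-np.cos(b)])
for p,d in [(.19,34),(.19,28)]+[(q,28) for q in np.radians(np.arange(16,96,5))]:
    e=tcp(p,d)-s;print(np.degrees(p).round(0),(e@X).round(1),(e@Y).round(1),'spin',np.degrees(p-b).round(1))"
```

```text
[ 0.26  0.29 -0.63  1.54  0.18  1.36 -2.01]
start [-36.47460991  42.05136429]
11.0 -0.0 -6.0 spin -0.1
11.0 -0.0 -12.0 spin -0.1
16.0 -2.3 -17.5 spin 5.0
21.0 -4.0 -23.0 spin 10.0
26.0 -5.3 -28.6 spin 15.0
31.0 -6.0 -34.3 spin 20.0
36.0 -6.3 -40.1 spin 25.0
41.0 -6.0 -45.9 spin 30.0
46.0 -5.3 -51.6 spin 35.0
51.0 -4.0 -57.2 spin 40.0
56.0 -2.3 -62.7 spin 45.0
61.0 -0.1 -68.1 spin 50.0
66.0 2.6 -73.2 spin 55.0
71.0 5.7 -78.1 spin 60.0
76.0 9.2 -82.7 spin 65.0
81.0 13.1 -86.9 spin 70.0
86.0 17.3 -90.8 spin 75.0
91.0 21.9 -94.3 spin 80.0
```

Request:
jog_arm(
  moves=[
    {"xyz": [-18, 38, 0], "spin": 5},
    {"xyz": [-37, 76, 0], "spin": 11},
    {"xyz": [-37, 76, 40], "spin": 11},
    {"xyz": [-37, 76, 80], "spin": 11},
    {"xyz": [-37, 76, 110], "spin": 11},
    {"xyz": [-37, 76, 130], "spin": 11},
    {"xyz": [-37, 76, 140], "spin": 11},
    {"xyz": [-37, 76, 140], "spin": 11},
  ],
)

```text
t: 9.8
eef_pos: [502.7, 34.0, 90.3]
ee_rot: [0.0, 0.992, -0.122, -0.001]
wrist_force: [-0.4, -0.1, 0.6]
opening: -0.2
grasp_force: 0.0
```

```bash
python3 -c "
from h import *
state();snap('wrist','w3.png')"
```

```text
t 9.8 H [-37.5  42.7] z 90.3 toolx rel housing deg -11.03 F_H [-0.4 -0.2] 0.6 op -0.2 tilt [-0.002 -0.    -1.   ]
```

View pics/w3.png

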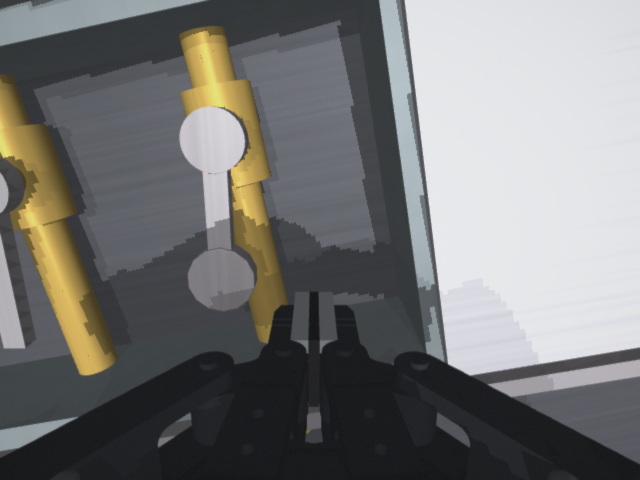

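The wrist view shows the disc at (221,279), ahead and to the left of the tips, with clear bay floor below them. Joint 7 runs out if I spin further this way, so I'll turn back 90° (at height) and push with the pads' sides.

Request:
jog_arm(
  moves=[
    {"xyz": [0, 0, -35], "spin": 0},
    {"xyz": [0, 0, -60], "spin": -8},
    {"xyz": [0, 0, -60], "spin": -16},
    {"xyz": [0, 0, -60], "spin": -24},
    {"xyz": [0, 0, -60], "spin": -32},
    {"xyz": [0, 0, -60], "spin": -40},
    {"xyz": [0, 0, -60], "spin": -48},
    {"xyz": [0, 0, -60], "spin": -56},
  ],
)

```text
t: 10.65
eef_pos: [504.4, 34.9, 153.2]
ee_rot: [0.001, 0.933, 0.361, 0.001]
wrist_force: [0.1, -0.5, -0.3]
opening: 0.5
grasp_force: 0.0
```

Request:
jog_arm(
  moves=[
    {"xyz": [0, 0, 0], "spin": -8},
    {"xyz": [0, 0, 0], "spin": -16},
    {"xyz": [0, 0, 0], "spin": -24},
    {"xyz": [0, 0, 0], "spin": -30},
    {"xyz": [0, 0, 0], "spin": -34},
    {"xyz": [0, 0, 0], "spin": -34},
    {"xyz": [0, 0, 0], "spin": -34},
  ],
)

```text
t: 11.35
eef_pos: [504.0, 34.9, 152.4]
ee_rot: [0.001, 0.789, 0.615, 0.001]
wrist_force: [0.1, 0.3, -0.6]
opening: -0.2
grasp_force: 0.0
```

```bash
python3 -c "
from h import *
state();print(r.sense()['joint_pos'].round(2))
def tcp(p,d): return np.array([30-60*np.cos(p)-d*np.sin(p),70+60*np.sin(p)-d*np.cos(p)])
s=tcp(.19,40)
b=np.radians(11-90);X=np.array([np.cos(b),-np.sin(b)]);Y=np.array([-np.sin(b),-np.cos(b)])
for p,d in [(np.radians(q),26) for q in np.arange(11,96,5)]:
    e=tcp(p,d)-s;print(np.degrees(p).round(0),(e@X).round(1),(e@Y).round(1),'spin',np.degrees(p-b-np.pi/2).round(1))"
```

```text
t 11.35 H [-36.2  43.7] z 152.4 toolx rel housing deg 78.91 F_H [0.1 0.3] -0.6 op -0.2 tilt [ 0.002 -0.    -1.   ]
[ 0.56  0.27 -0.8   1.78  0.21  1.18 -0.55]
11.0 14.1 -0.1 spin 0.0
16.0 19.4 -2.1 spin 5.0
21.0 24.9 -3.7 spin 10.0
26.0 30.5 -4.8 spin 15.0
31.0 36.2 -5.4 spin 20.0
36.0 41.9 -5.4 spin 25.0
41.0 47.6 -5.0 spin 30.0
46.0 53.2 -4.1 spin 35.0
51.0 58.8 -2.8 spin 40.0
56.0 64.2 -0.9 spin 45.0
61.0 69.4 1.4 spin 50.0
66.0 74.4 4.2 spin 55.0
71.0 79.1 7.4 spin 60.0
76.0 83.5 11.0 spin 65.0
81.0 87.6 15.0 spin 70.0
86.0 91.3 19.3 spin 75.0
91.0 94.7 23.9 spin 80.0
```

Request:
jog_arm(
  moves=[
    {"xyz": [0, 0, 35], "spin": 0},
    {"xyz": [0, 0, 65], "spin": 0},
    {"xyz": [0, 0, 85], "spin": 0},
    {"xyz": [0, 0, 96], "spin": 0},
    {"xyz": [0, 0, 102], "spin": 0},
    {"xyz": [0, 0, 102], "spin": 0},
    {"xyz": [0, 0, 102], "spin": 0},
  ],
)

```text
t: 12.05
eef_pos: [504.2, 35.2, 50.3]
ee_rot: [0.0, 0.788, 0.616, 0.001]
wrist_force: [0.8, 0.1, 0.2]
opening: 0.1
grasp_force: 0.0
```

```bash
python3 -c "
from h import *
state();snap('wrist','w4.png')"
```

```text
t 12.05 H [-36.1  44.1] z 50.3 toolx rel housing deg 79.04 F_H [0.8 0.2] 0.2 op 0.1 tilt [ 0.002  0.    -1.   ]
```

View pics/w4.png

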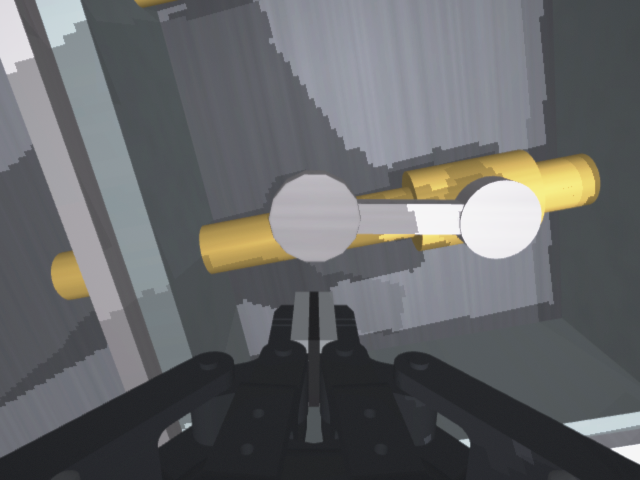

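The fingers at (314,295) are lined up squarely with the disc at (315,217), with no contact yet. Push along the arc.

Request:
jog_arm(
  moves=[
    {"xyz": [6, 0, 0], "spin": 0},
    {"xyz": [12, 0, 0], "spin": 0},
    {"xyz": [15, -1, 0], "spin": 2.5},
    {"xyz": [17.5, -2, 0], "spin": 5},
    {"xyz": [20, -3, 0], "spin": 7.5},
    {"xyz": [23, -3.7, 0], "spin": 10},
    {"xyz": [25.5, -4.3, 0], "spin": 12.5},
    {"xyz": [28.5, -4.8, 0], "spin": 15},
  ],
)

```text
t: 12.9
eef_pos: [506.0, 63.9, 49.7]
ee_rot: [0.0, 0.862, 0.507, 0.0]
wrist_force: [0.5, -1.4, 0.4]
opening: -0.1
grasp_force: 1.0
```

```bash
cat > nx.py <<'E'
from h import *
import sys
state()
def tcp(p,d): return np.array([30-60*np.cos(p)-d*np.sin(p),70+60*np.sin(p)-d*np.cos(p)])
a=float(sys.argv[1]);p0=np.radians(a);b=p0-np.pi/2
X=np.array([np.cos(b),-np.sin(b)]);Y=np.array([-np.sin(b),-np.cos(b)])
for q in np.arange(a+4,a+33,4):
    p=np.radians(q);e=tcp(p,26)-tcp(p0,26);print(q,(e@X).round(1),(e@Y).round(1))
print('ideal now',tcp(p0,26))
E
python3 nx.py 26
```

```text
t 12.9 H [-35.8  72.8] z 49.7 toolx rel housing deg 63.95 F_H [ 0.6 -1.3] 0.4 op -0.1 tilt [ 0.001 -0.001 -1.   ]
30.0 4.2 -1.7
34.0 8.6 -3.0
38.0 13.0 -4.1
42.0 17.5 -4.8
46.0 22.1 -5.3
50.0 26.7 -5.4
54.0 31.2 -5.2
58.0 35.7 -4.7
ideal now [-35.32529259  72.9336236 ]
```

On track, with light contact.

Request:
jog_arm(
  moves=[
    {"xyz": [4.2, -1.7, 0], "spin": 4},
    {"xyz": [8.6, -3, 0], "spin": 8},
    {"xyz": [13, -4.1, 0], "spin": 12},
    {"xyz": [17.5, -4.8, 0], "spin": 16},
    {"xyz": [22.1, -5.3, 0], "spin": 20},
    {"xyz": [26.7, -5.4, 0], "spin": 24},
    {"xyz": [31.2, -5.2, 0], "spin": 28},
    {"xyz": [35.7, -4.7, 0], "spin": 32},
  ],
)

```text
t: 13.7
eef_pos: [518.7, 97.9, 49.6]
ee_rot: [0.0, 0.968, 0.249, -0.0]
wrist_force: [-2.0, -2.2, 1.4]
opening: -0.1
grasp_force: 1.1
```

```bash
python3 nx.py 58
```

```text
t 13.7 H [-24.9 107.4] z 49.6 toolx rel housing deg 31.92 F_H [-1.9 -2.3] 1.4 op -0.1 tilt [-0. -0. -1.]
62.0 4.2 -1.7
66.0 8.6 -3.0
70.0 13.0 -4.1
74.0 17.5 -4.8
78.0 22.1 -5.3
82.0 26.7 -5.4
86.0 31.2 -5.2
90.0 35.7 -4.7
ideal now [-23.84440635 107.1049849 ]
```

Request:
jog_arm(
  moves=[
    {"xyz": [4.2, -1.7, 0], "spin": 4},
    {"xyz": [8.6, -3, 0], "spin": 8},
    {"xyz": [13, -4.1, 0], "spin": 12},
    {"xyz": [17.5, -4.8, 0], "spin": 16},
    {"xyz": [22.1, -5.3, 0], "spin": 20},
    {"xyz": [26.7, -5.4, 0], "spin": 24},
    {"xyz": [30, -5.2, 0], "spin": 27},
    {"xyz": [32.5, -5, 0], "spin": 30},
  ],
)

```text
t: 14.5
eef_pos: [544.5, 118.9, 49.5]
ee_rot: [-0.0, 1.0, -0.009, -0.0]
wrist_force: [-1.4, 1.4, 1.0]
opening: -0.2
grasp_force: 1.2
```

```bash
python3 nx.py 88|sed -n '1p;$p'
```

```text
t 14.5 H [ -0.3 129.8] z 49.5 toolx rel housing deg 2.0 F_H [-1.5  1.3] 1.0 op -0.2 tilt [-0.001  0.001 -1.   ]
ideal now [  1.9218687  129.05606271]
```

Request:
jog_arm(
  moves=[
    {"xyz": [1, 0, 0], "spin": 1},
    {"xyz": [2, 0, 0], "spin": 2},
    {"xyz": [3, 0, 0], "spin": 2},
    {"xyz": [4, 0, 0], "spin": 2},
    {"xyz": [4, 0, 0], "spin": 2},
  ],
)

```text
t: 15.0
eef_pos: [548.9, 117.5, 49.3]
ee_rot: [-0.0, 1.0, -0.026, -0.0]
wrist_force: [-2.7, 1.7, 0.5]
opening: 0.1
grasp_force: 1.1
```

Request:
jog_arm(
  moves=[
    {"xyz": [0.7, 0, 0], "spin": 0},
    {"xyz": [1.4, 0, 0], "spin": 0},
    {"xyz": [2, 0, 0], "spin": 0},
    {"xyz": [2, 0, 0], "spin": 0},
  ],
)

```text
t: 15.4
eef_pos: [549.6, 117.5, 49.1]
ee_rot: [0.0, 1.0, -0.026, -0.001]
wrist_force: [-7.5, 1.3, 3.5]
opening: -0.1
grasp_force: 3.9
```

Request:
jog_arm(
  moves=[
    {"xyz": [1, 0, 0], "spin": 0},
    {"xyz": [2, 0, 0], "spin": 0},
    {"xyz": [2, 0, 0], "spin": 0},
  ],
)

```text
t: 15.7
eef_pos: [549.9, 117.5, 49.0]
ee_rot: [0.001, 1.0, -0.025, -0.003]
wrist_force: [-15.2, 0.7, 10.3]
opening: -0.1
grasp_force: 7.6
```

Request:
jog_arm(
  moves=[
    {"xyz": [-10, 0, 0], "spin": 0},
    {"xyz": [-22, 0, 0], "spin": 0},
    {"xyz": [-22, 0, -35], "spin": 0},
    {"xyz": [-22, 0, -80], "spin": 0},
    {"xyz": [-22, 0, -125], "spin": 0},
    {"xyz": [-22, 0, -170], "spin": 0},
    {"xyz": [-22, 0, -180], "spin": 0},
    {"xyz": [-22, 0, -180], "spin": 0},
  ],
)

```text
t: 16.5
eef_pos: [532.4, 118.1, 231.8]
ee_rot: [-0.0, 1.0, -0.027, 0.003]
wrist_force: [-0.0, -0.2, -0.7]
opening: -0.1
grasp_force: 0.0
```

```bash
python3 -c "
from h import *
state();snap('wrist','w5.png')"
```

```text
t 16.5 H [-12.3 128.3] z 231.8 toolx rel housing deg 0.0 F_H [-0.  -0.2] -0.7 op -0.1 tilt [ 0.006  0.    -1.   ]
```

View pics/w5.png

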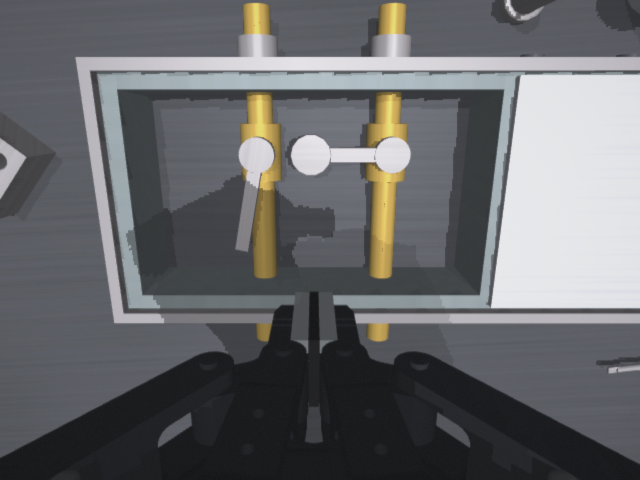

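The disc handle (disc 311,155; hub 393,155) is straight across its pipe. The plain handle hasn't moved, the cover is aside and the arm is clear.

```bash
python3 -c "
from cell import r
print(r.sign_off())"
```

```text
the job is handed in; nothing more can be done
None
```

The job is handed in, though the hand-in returned no verdict: the cover is pushed over the closed deck to its end lip, the disc handle is shut against its stop straight across its pipe, the plain handle and the things around the manifold were not touched, and the arm finished clear at about 16.5 s of the 51 s allowed.

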